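# Back off the stretcher's knurled locking collar

## Task

The lead came stretcher is locked and the next length of came will not go in: loosen its large knurled locking collar by rolling a fingertip round the rim, counterclockwise seen from above. Count the turns: keep going until the slot on top of the collar has come round to the steel pointer for the second time, and leave it lined up there. Pick up nothing, do not turn the small adjuster at the end of the stretcher, and leave everything else on the table where it lies.

Things in the scene. Friction and masses are not known exactly. Their poses are not given: they have to be found in the camera images.
- collar (a joint): Turn of the large collar about its upright axis, rad; grows counterclockwise seen from above (loosening), counting on over full turns. 0, 6.283, 12.566 and 18.850 mean the slot is at the pointer. It starts between 0.5 and 3.2, past the pointer: first return 6.283, second return 12.566. Stiff (0.07 N m, 1.5 N at the rim), stays where it is left; range 0 to 26.
- collar_center (a point): Centre of the large collar, on its axis, half-way up: a steel disc 96 mm across, 30 mm tall, knurled rim, underside 50 mm above the table. Nothing else within 120 mm of the axis is over 50 mm high. Driven by friction of a fingertip pressed on the rim and moved along it. In a rubber bush: a sideways push shifts the collar (and this point) 1 mm per 2 N, at most 6 mm; it springs back.
- collar_mark (a point): Outer end of the black slot on top of the collar, on the top face, 44 mm from the axis. The slot is 34 mm long, 10 mm wide and runs radially; it turns with the collar.
- pointer (a point): Tip of the bare steel arrowhead on the stretcher's bed, 55 mm from the collar axis and 24 mm above the table; it points at the collar. The arrowhead is 40 mm long, and lies outside the collar on the side opposite the stretcher's own +x.
- stretcher: Black cast iron lead came stretcher, fixed. Origin on the table under the collar axis; x points from the pointer to the axis, y along the bed to the toothed jaw, z up. Bed 120 mm (x) by 400 mm (y), 14 mm thick (the pointer's lug reaches x = -113 mm); pedestal under the collar; jaw 60 by 50 mm, 55 mm high, at y = 165 mm; small adjuster at y = -165 mm.
- adjuster (a joint): Turn of the small adjuster, rad, 0 at the start; to be left alone (within 0.3). It turns easily.
- adjuster_top (a point): Centre of the top of the small knurled adjuster: steel, 32 mm across, top 56 mm above the table, 165 mm from the collar axis. To be left alone.
- lozenge: Loose amber glass lozenge lying flat, 79 mm by 46 mm, 6 mm thick; origin at the centre of its underside. To be left alone.
- frosted: Loose frosted white glass square lying flat, 70 mm, 6 mm thick; origin at the centre of its underside. To be left alone.
- nail_set: Loose horseshoe nail set, wooden handle 28 mm thick and steel head, lying along its x, 147 mm long; origin on the table near its middle. To be left alone.
- came: Loose straight grey bar of came lying along its y, 160 mm by 12 mm, 8 mm high; origin at the centre of its underside. To be left alone.
- nail_pot: Loose empty steel cup, 70 mm across and 70 mm high, upright; origin at the centre of its underside. To be left alone.
- fid: Loose flat wooden fid lying along its x, 150 by 25 by 12 mm; origin at the centre of its underside. To be left alone.

How it is judged:
On the way, in this order (a step that is already met when the one before it is completed fails the run):
1. the slot has come round to the pointer for the first time (value of joint collar above 6.283 rad).
2. the slot has come round to the pointer for the second time (value of joint collar above 12.216 rad).
At the end, for the whole second after the job is handed in: The collar has been turned counterclockwise until its slot points at the pointer for the second time, within 20 degrees (joint 12.566 +/- 0.35 rad), and is at rest; the small adjuster is within 0.3 rad of its start and every loose thing within 20 mm of where it lay (value of joint collar between 12.216 and 12.916 rad and velocity of joint collar between -0.05 and 0.05 rad/s and value of joint adjuster between -0.3 and 0.3 rad and distance of each of lozenge, frosted, nail_set, came, nail_pot, fid from where it was at the start of the episode below 0.02 m); the robot touches nothing.
It fails at once if the small adjuster is turned by more than 0.3 rad (not (value of joint adjuster between -0.3 and 0.3 rad)).
It fails at once if a loose thing is pushed or lifted more than 20 mm from where it lay (distance of any of lozenge, frosted, nail_set, came, nail_pot, fid from where it was at the start of the episode above 0.02 m).
It also fails if it takes over 67 s, if anything falls off the work surface, if the arm or the gripper's body presses on something with over 40 N, if the wrist force passes 120 N, or if a joint passes its speed limit or range.

## Robot

A 7-joint arm with a two-finger parallel gripper is mounted at the origin on the work surface. World frame = base frame: x ahead of the robot, y to its left, z up, the work surface at z = 0. Lengths are in m, angles in rad, forces in N, time in s.
With the tool pointing down it reaches from about 0.35 to 0.9 m from the base axis. Payload 7.2 kg.
Tool frame: the origin (TCP) lies at the very end of the fingers, on their centre line; the grasp point (between the pads) lies 19 mm behind it (robot.tcp_to_grasp is the distance from the TCP to the grasp point, in m); z points along the fingers, y is the direction in which the jaws open and shut (so a half turn about z gives the same grasp; the last joint's range is limited). The gripper opens to 88 mm and grips with 3 to 60 N. Pads are 20 mm wide; open, the fingers measure 115 mm over their backs; the gripper's body (75 mm by 178 mm) begins 61 mm behind the grasp point.
Start: joints at [1.23, 0.411, -0.013, 1.596, 0.006, 1.134, -0.082], TCP at [0.168, -0.602, 0.223] pointing down, gripper open.
Joint ranges: [-2.95, 2.95], [-0.29, 1.99], [-1.47, 1.44], [0.14, 2.54], [-1.03, 4.17], [0.13, 1.85], [-2.86, 2.86]. Speed limits (rad/s): [2.39, 2.39, 3.01, 3.01, 3.14, 3.14, 3.14].

## Interface

Orientations are given as a 3x3 rotation matrix whose columns are the frame's x, y, z axes.
In Python, from station import robot, get_image, find_in, regions_of, mark_of gives the robot as it stands.
- The arm moves only by the tool play_rows, never from a script. Its argument "increments" is a list of rows, each an object with "offset": the shift along the tool's x, y, z in mm, a list of three; "turn": the turn about the tool's z in rad. In form: [{"offset": [tx, ty, tz], "turn": turn}, ...]. A call has 1 to 8 rows; each row shifts and turns the commanded pose from where the row before left it, along the tool's axes as they then stand; what a row does not reach is not made up. A row lasts 1/10 s, in which the tool goes at most 50 mm and 8.59 degrees, less where a joint would pass 70% of its speed; a pose out of reach is approached as far as the arm can. A call is refused whole if a number of a shift passes 50 or a number of a turn 0.15, either way. A call with a gripper value outside its range is refused whole. "grip" is the closure, from -1 (fully open) to 1 (shut), so that 0 is half open, set as the call begins (left out, the last holds). The fingers move at their own pace and stop on an object; "newtons" is the grip in N (left out, the last holds). Time passes only in rows, so rows that do not move let the fingers close. It gives the time, the measured TCP pose, the force and the opening at its end, in the units of the state.
- robot.get_obs(): the state, without advancing time (a new reading comes with each control period).
- get_image(name): name is "side" or "top"; returns a dict with "image" (480x640x3 uint8, red, green, blue), "mtx" (3x3 intrinsics, pixels), "rvec" (rotation vector, rad) and "tvec" (3), from world to camera coordinates, as OpenCV has them. Camera axes: x right, y down, z forward; pixel columns grow to the right and rows downward; lengths in m; the calibration is good to about 2 mm. A picture is of the moment at which its call begins. There is no depth.
- robot.close_job(): hands the job in, once; it reports no verdict.
Trained networks look in the newest picture that a camera, given by its name, has taken for a name from the list of things; names that differ only in an ending like _2 or _b are one class to them, and where a whole thing is asked for, a point or a joint stands for the part that bears it (a point fixed in the world has none). Each returns a list of dicts, best first, with "score" (0 to 1); they miss things now and then, are a little off and sometimes report something else, mostly with a low value. They report only what shows in the picture. A call takes as long as a camera call.
- find_in(target, camera): "uv" ([column, row] in pixels, amid what is visible of it).
- regions_of(target, camera): "mask" (480x640 bool, what is visible of it) and "uv" ([column, row] in pixels, amid what is visible of it).
- mark_of(target, camera): "uv" ([column, row] in pixels: a listed point, or the origin of a listed thing).
The state is a dict: "time": time; "joint_pos": joint angles; "qvel": joint speeds; "joint_torque": joint torques, N m; "tool_pos": TCP position; "tool_rot": TCP orientation; "ft_force": force on the tool from outside, world axes, zero at the start; "wrist_torque": the same for the moment, N m; "grip_width": opening from 0.0 (shut) to 1.0 (fully open).
Only numpy, scipy, OpenCV 4.12 (cv2) and the standard library are available. Lean on these libraries where they do the work, as an engineer would, in place of code of your own. Each camera call takes 0.05 s, during which the arm holds its last target.

## Working session

There is one attempt and no reset: what is moved stays moved. The work goes in short steps, Python scripts to look and compute and a tool call to move; the robot and the scene stay as the last step left them, time stands still between calls to the robot, and variables do not carry over. Pictures are saved under pics/ and viewed, and the job is handed in when it is done.

Besides the shell and the picture viewer there is one more tool, called after ">>>" as a command line: name --argument value ..., lists and objects as JSON in quotes. play_rows: Moves the arm, as the interface text tells. Its arguments: {"type":"object","properties":{"increments":{"type":"array","items":{"type":"object","properties":{"offset":{"type":"array","items":{"type":"number"}},"turn":{"type":"number"}}}},"grip":{"type":"number"},"newtons":{"type":"number"}},"required":["increments"]}

```bash
mkdir -p pics; ls
python3 - <<'E'
from station import robot, get_image, find_in, regions_of, mark_of
import cv2
for c in ("top","side"):
    d=get_image(c); cv2.imwrite(f"pics/{c}0.png",d["image"][:,:,::-1])
    print(c,d["mtx"].tolist(),d["rvec"],d["tvec"])
    for t in ("collar_center","collar_mark","pointer","adjuster_top"):
        r=mark_of(t,c); print(t,[(x["uv"],x["score"]) for x in r[:2]])
    if c=="top":
        for t in ("lozenge","frosted","nail_set","came","nail_pot","fid"):
            r=mark_of(t,c); print(t,[(x["uv"],x["score"]) for x in r[:2]])
print(robot.get_obs())
E
```

```text
pics
top [[439.23287899956347, 0.0, 324.0161150260342], [0.0, 439.23287899956347, 242.19150986810672], [0.0, 0.0, 1.0]] [ 2.13128803 -2.15390107  0.19860862] [-0.00916332  0.56892861  1.09139405]
collar_center [([391.7, 240.2], 0.88)]
collar_mark [([402.8, 250.6], 0.63), ([368.7, 287.4], 0.43)]
pointer [([387.2, 262.6], 0.87)]
adjuster_top [([453.7, 227.1], 0.59)]
lozenge [([367.7, 286.2], 0.53), ([434.2, 279.3], 0.35)]
frosted [([434.8, 279.8], 0.95)]
nail_set [([341.5, 207.5], 0.57)]
came [([430.2, 189.7], 0.79)]
nail_pot [([135.5, 241.8], 0.92)]
fid [([510.0, 292.2], 0.8), ([453.4, 225.5], 0.55)]
side [[468.1249891887134, 0.0, 318.3984052752071], [0.0, 468.1249891887134, 237.19859916774772], [0.0, 0.0, 1.0]] [ 0.86686092 -2.56088772  1.02429349] [0.47122699 0.29897966 0.91267399]
collar_center [([367.1, 198.0], 0.92), ([347.8, 170.3], 0.3)]
collar_mark [([381.7, 194.4], 0.9)]
pointer [([385.6, 215.4], 0.66)]
adjuster_top [([390.2, 166.7], 0.57), ([394.7, 247.7], 0.34)]
{'time': 0.8, 'joint_pos': array([ 1.22979341,  0.41108999, -0.01269355,  1.59617487,  0.00557714,
        1.13430856, -0.08222369]), 'qvel': array([-7.50400959e-04,  4.22652708e-04, -1.94590354e-03,  8.17314377e-04,
       -9.36140730e-04, -5.38874699e-05,  2.91535189e-04]), 'joint_torque': array([-7.52215728e-04, -5.87667918e+01,  6.40769955e-01, -2.91373748e+01,
       -5.36840886e-02,  1.02279440e-02,  3.51478718e-05]), 'tool_pos': array([ 0.16839213, -0.6019026 ,  0.22267006]), 'tool_rot': array([[ 9.63027586e-01,  2.69402797e-01,  3.58804344e-05],
       [ 2.69402799e-01, -9.63027585e-01, -4.50815397e-05],
       [ 2.24087552e-05,  5.30810558e-05, -9.99999998e-01]]), 'ft_force': array([0.2441634 , 0.68919513, 0.18061235]), 'wrist_torque': array([0.02842448, 0.02726418, 0.0044127 ]), 'grip_width': 0.9991488004260961}
```

View pics/top0.png

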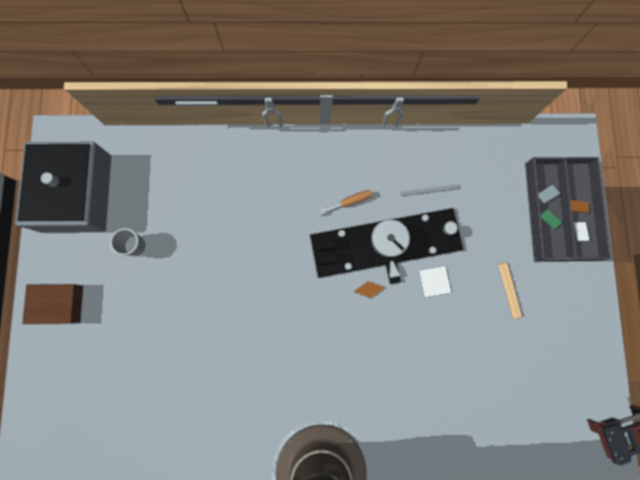

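View pics/side0.png

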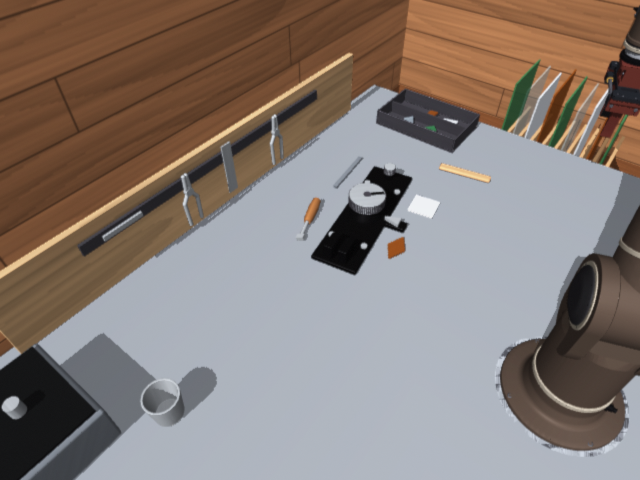

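```bash
cat > h.py <<'E'
import numpy as np, cv2
from station import robot, get_image, find_in, regions_of, mark_of
def ray(d,uv):
    R,_=cv2.Rodrigues(np.array(d["rvec"])); t=np.array(d["tvec"]).ravel()
    p=cv2.undistortPoints(np.array([[uv]],float),np.array(d["mtx"]),None).ravel()
    return -R.T@t, R.T@np.array([p[0],p[1],1])
def onz(d,uv,z):
    o,v=ray(d,uv); return o+v*(z-o[2])/v[2]
E
python3 - <<'E'
from h import *
for c in("top","side"):
    d=get_image(c)
    print(c,ray(d,(320,240)))
    for t,z in(("collar_center",.065),("collar_mark",.08),("pointer",.024),("adjuster_top",.056),("frosted",0),("lozenge",0),("nail_set",0),("came",0),("nail_pot",0),("fid",0)):
        print(t,[(np.round(onz(d,x["uv"],z),4),x["score"]) for x in mark_of(t,c)[:2]])
E
```

```text
top (array([0.3798662 , 0.00646837, 1.17071112]), array([ 0.17089998, -0.00989769, -0.98529373]))
collar_center [(array([ 0.5718, -0.1894,  0.065 ]), 0.84)]
collar_mark [(array([ 0.5391, -0.2137,  0.08  ]), 0.58)]
pointer [(array([ 0.513 , -0.1905,  0.024 ]), 0.67), (array([ 0.4476, -0.1277,  0.024 ]), 0.36)]
adjuster_top [(array([ 0.6061, -0.345 ,  0.056 ]), 0.6)]
frosted [(array([ 0.4711, -0.3025,  0.    ]), 0.89)]
lozenge [(array([ 0.574 , -0.1762,  0.    ]), 0.67), (array([ 0.4554, -0.1291,  0.    ]), 0.59)]
nail_set [(array([ 0.6754, -0.0666,  0.    ]), 0.85)]
came [(array([ 0.7231, -0.3069,  0.    ]), 0.73)]
nail_pot [(array([0.5767, 0.4866, 0.    ]), 0.68), (array([ 0.4575, -0.1308,  0.    ]), 0.53)]
fid [(array([ 0.4438, -0.5012,  0.    ]), 0.89)]
side (array([0.11197654, 0.61165771, 0.87049045]), array([ 0.42334449, -0.54217442, -0.72586077]))
collar_center [(array([ 0.5777, -0.1764,  0.065 ]), 0.8)]
collar_mark [(array([ 0.5424, -0.2157,  0.08  ]), 0.94)]
pointer [(array([ 0.5277, -0.2055,  0.024 ]), 0.58)]
adjuster_top [(array([ 0.6094, -0.3458,  0.056 ]), 0.67)]
frosted [(array([ 0.4713, -0.3188, -0.    ]), 0.88)]
lozenge []
nail_set [(array([ 0.6842, -0.0668,  0.    ]), 0.69)]
came [(array([ 0.7256, -0.3073,  0.    ]), 0.65)]
nail_pot [(array([0.571 , 0.4935, 0.    ]), 0.9), (array([ 0.6405, -0.4158,  0.    ]), 0.38)]
fid [(array([ 0.4353, -0.5023,  0.    ]), 0.64)]
```

Run:
```python
from h import *
from scipy.optimize import least_squares
a=np.linspace(0,2*np.pi,90,endpoint=False)
ims={}
for c in("top","side"):
    d=get_image(c); r=regions_of("collar_center",c)[0]; m=r["mask"].astype(np.uint8)
    ys,xs=np.nonzero(m); print(c,r["score"],m.sum(),xs.min(),xs.max(),ys.min(),ys.max())
    # silhouette of cylinder fit: render and compare
    def ren(p):
        P=np.vstack([np.c_[p[0]+.048*np.cos(a),p[1]+.048*np.sin(a),np.full(90,z)] for z in(.05,.08)])
        q,_=cv2.projectPoints(P,d["rvec"],d["tvec"],d["mtx"],None); q=q.reshape(-1,2)
        return cv2.convexHull(q.astype(np.float32)).reshape(-1,2)
    def cost(p):
        h=ren(p); S=8; im=np.zeros((480*S//4,640*S//4),np.uint8)
        x0,y0=xs.min()-20,ys.min()-20
        cv2.fillPoly(im,[np.round((h-[x0,y0]+.5)*S).astype(np.int32)],1)
        mm=cv2.resize(m[y0:y0+120,x0:x0+160],None,fx=S,fy=S,interpolation=0)
        return (im[:960,:1280]!=mm).sum()/S/S
    from scipy.optimize import minimize
    s=minimize(cost,[.574,-.186],method="Nelder-Mead",options=dict(initial_simplex=[[.574,-.186],[.58,-.186],[.574,-.18]],xatol=1e-4))
    print(s.x,s.fun)
    im=d["image"].copy(); h=ren(s.x)
    x0,y0=int(xs.mean())-50,int(ys.mean())-40
    z=cv2.resize(im[y0:y0+75,x0:x0+100],None,fx=8,fy=8,interpolation=cv2.INTER_CUBIC)
    cv2.polylines(z,[np.round((h-[x0,y0]+.5)*8).astype(np.int32)],True,(255,0,0),1)
    cv2.imwrite(f"pics/{c}1.png",z[:,:,::-1]); print(x0,y0)
```

```text
top 0.78 1117 372 409 220 257
[ 0.57429612 -0.18492988] 78.390625
340 198
side 0.59 967 348 385 183 214
[ 0.57573396 -0.18110854] 89.875
316 158
```

View pics/top1.png

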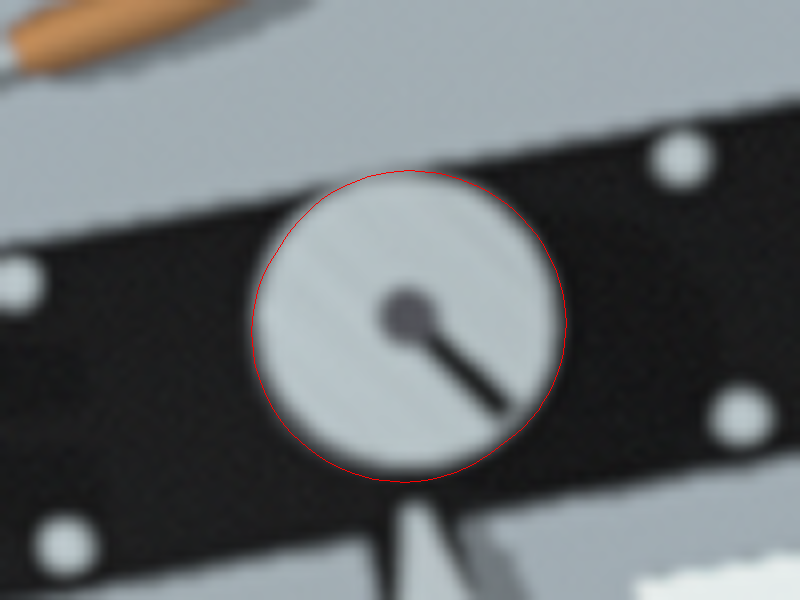

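View pics/side1.png

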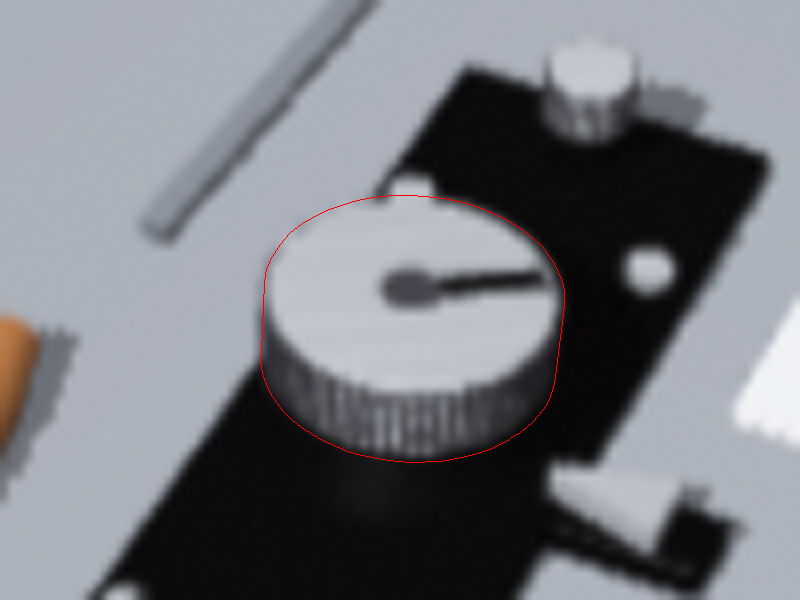

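Run:
```python
from h import *
d=get_image("top");e=get_image("side")
f=lambda d,x0,y0,u,v,z:onz(d,(x0+u/8-.5,y0+v/8-.5),z).round(4)
print(f(d,340,198,407,316,.08),f(d,340,198,410,321,.08),f(e,316,158,410,290,.08),f(e,316,158,415,294,.08))
print("mark",f(d,340,198,507,411,.08),f(e,316,158,545,278,.08),"ptr",f(d,340,198,413,497,.024))
```

```text
[ 0.5752 -0.1826  0.08  ] [ 0.5735 -0.1835  0.08  ] [ 0.5768 -0.1807  0.08  ] [ 0.5745 -0.18    0.08  ]
mark [ 0.5445 -0.2131  0.08  ] [ 0.5455 -0.2116  0.08  ] ptr [ 0.5245 -0.1921  0.024 ]
```

>>> play_rows --increments '[{"offset":[26,-18,0]},{"offset":[27,-19,0]},{"offset":[27,-19,0]},{"offset":[27,-19,0]},{"offset":[27,-19,0]},{"offset":[27,-19,0]},{"offset":[27,-19,0]},{"offset":[27,-19,0]}]' --grip 1 --newtons 20

```text
schema error: expected keys offset, turn
```

>>> play_rows --increments '[{"offset":[27,-19,0]},{"offset":[27,-19,0]},{"offset":[27,-18,0]},{"offset":[27,-18,0]},{"offset":[26,-18,0]},{"offset":[26,-18,0]},{"offset":[26,-18,0]},{"offset":[25,-17,0]}]'

```text
schema error: expected keys offset, turn
```

>>> play_rows --increments '[{"offset":[26,-18,0],"turn":0},{"offset":[27,-19,0],"turn":0},{"offset":[27,-19,0],"turn":0},{"offset":[27,-19,0],"turn":0},{"offset":[27,-19,0],"turn":0},{"offset":[27,-19,0],"turn":0},{"offset":[27,-19,0],"turn":0},{"offset":[27,-19,0],"turn":0}]' --grip 1 --newtons 20

```text
time: 3.0
tool_pos: [0.3355, -0.3975, 0.2229]
tool_rot: [[0.963, 0.269, 0.0], [0.269, -0.963, -0.0], [0.0, 0.001, -1.0]]
ft_force: [0.6, 0.5, -0.8]
grip_width: 0.312
```

>>> play_rows --increments '[{"offset":[27,-19,0],"turn":0},{"offset":[27,-19,0],"turn":0},{"offset":[27,-18,0],"turn":0},{"offset":[27,-18,0],"turn":0},{"offset":[26,-18,0],"turn":0},{"offset":[26,-18,0],"turn":0},{"offset":[26,-18,0],"turn":0},{"offset":[25,-17,0],"turn":0}]'

```text
time: 3.8
tool_pos: [0.4997, -0.2009, 0.2229]
tool_rot: [[0.963, 0.27, 0.0], [0.27, -0.963, -0.0], [0.0, 0.0, -1.0]]
ft_force: [-0.1, -0.2, -0.6]
grip_width: 0.006
```

>>> play_rows --increments '[{"offset":[0,2,40],"turn":0},{"offset":[0,0,40],"turn":0},{"offset":[0,0,40],"turn":0},{"offset":[0,0,35],"turn":0},{"offset":[0,0,11],"turn":0},{"offset":[5,0,0],"turn":0},{"offset":[5,0,0],"turn":0},{"offset":[0,0,0],"turn":0}]'

```text
time: 4.6
tool_pos: [0.5115, -0.2013, 0.0587]
tool_rot: [[0.963, 0.27, 0.004], [0.27, -0.963, -0.001], [0.003, 0.002, -1.0]]
ft_force: [0.1, -0.5, 0.3]
grip_width: 0.006
```

Run:
```python
from h import *
for c in("top","side"):
    d=get_image(c)
    q,_=cv2.projectPoints(np.array([[.5755,-.182,.08]]),d["rvec"],d["tvec"],d["mtx"],None);u,v=q.ravel().astype(int)
    z=cv2.resize(d["image"][v-37:v+38,u-50:u+50],None,fx=6,fy=6,interpolation=cv2.INTER_CUBIC)
    cv2.imwrite(f"pics/{c}2.png",z[:,:,::-1])
o=robot.get_obs();print(o["tool_pos"],o["ft_force"],o["joint_pos"])
```

```text
[ 0.51025735 -0.20151315  0.05820696] [ 0.14780174  0.46794759 -0.40370809] [ 0.47897231  0.49507412 -0.24761234  1.92645404  0.17441609  0.73776943
 -1.16698029]
```

View pics/side2.png

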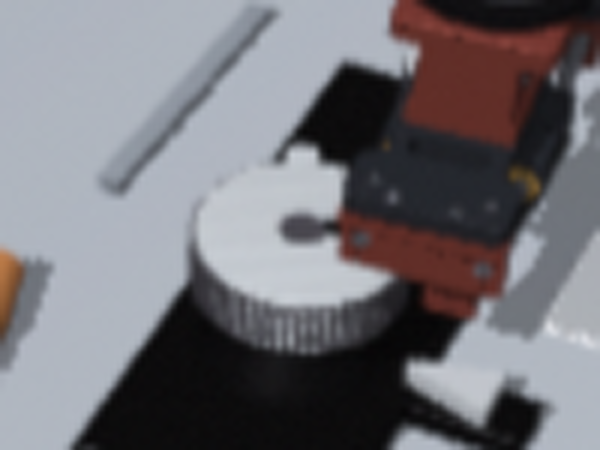

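View pics/top2.png

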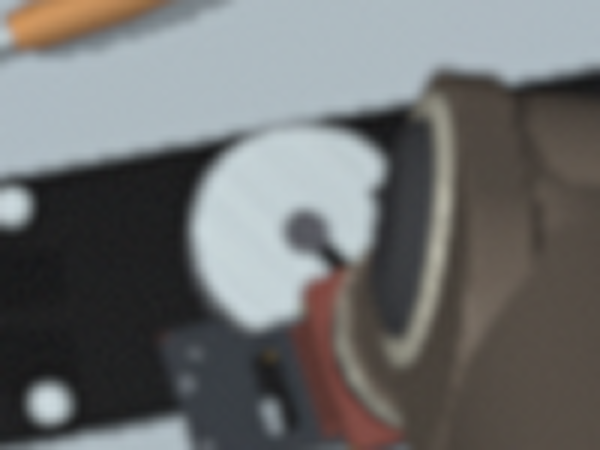

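>>> play_rows --increments '[{"offset":[4,-1,1],"turn":0},{"offset":[3,0,0],"turn":0},{"offset":[2,0,0],"turn":0},{"offset":[2,0,0],"turn":0},{"offset":[0,0,0],"turn":0}]'

```text
time: 5.2
tool_pos: [0.5194, -0.1973, 0.0556]
tool_rot: [[0.963, 0.27, -0.0], [0.27, -0.963, -0.0], [-0.0, -0.0, -1.0]]
ft_force: [-0.1, 0.6, 0.6]
grip_width: 0.006
```

>>> play_rows --increments '[{"offset":[2,0,0],"turn":0},{"offset":[0,0,0],"turn":0}]'

```text
time: 5.4
tool_pos: [0.5207, -0.197, 0.0555]
tool_rot: [[0.963, 0.269, -0.001], [0.269, -0.963, -0.0], [-0.001, -0.0, -1.0]]
ft_force: [-2.8, -0.8, 1.6]
grip_width: 0.009
```

>>> play_rows --increments '[{"offset":[2,0,0],"turn":0},{"offset":[0,0,0],"turn":0}]'

```text
time: 5.6
tool_pos: [0.5222, -0.1966, 0.0555]
tool_rot: [[0.963, 0.269, -0.002], [0.269, -0.963, -0.0], [-0.002, -0.0, -1.0]]
ft_force: [-5.6, -1.6, 3.9]
grip_width: 0.006
```

```bash
cat > path.py <<'E'
import numpy as np,sys,json
# tool-frame polyline around collar, mm
def path(s,r,hx,hy):
    segs=[("l",(-r-hx,0),(-r-hx,hy))]
    L=0
    q=np.pi/2*r
    parts=[(hy,lambda u:(-r-hx,u)),
     (q,lambda u:(-hx-r*np.cos(u/r),hy+r*np.sin(u/r))),
     (2*hx,lambda u:(-hx+u,hy+r)),
     (q,lambda u:(hx+r*np.sin(u/r),hy+r*np.cos(u/r))),
     (2*hy,lambda u:(hx+r,hy-u)),
     (q,lambda u:(hx+r*np.cos(u/r),-hy-r*np.sin(u/r))),
     (2*hx,lambda u:(hx-u,-hy-r)),
     (q,lambda u:(-hx-r*np.sin(u/r),-hy-r*np.cos(u/r))),
     (hy,lambda u:(-r-hx,-hy+u))]
    tot=sum(p[0] for p in parts); s%=tot
    for l,f in parts:
        if s<=l: return np.array(f(s))
        s-=l
def rows(cur,s0,step,n,r,hx,hy,dc=(0,0)):
    cur=np.array(cur,float);out=[]
    for i in range(n):
        s0+=step; d=np.round(path(s0,r,hx,hy)+np.array(dc)-cur,1); cur=cur+d
        out.append({"offset":[float(d[0]),float(d[1]),0],"turn":0})
    print(json.dumps(out)); print("cmd",cur.round(1),"s",s0)
E
python3 -c "
from path import *
rows((-55,0),0,6,8,44,10,13.5)
rows((-55,0),0,6,16,44,10,13.5)"
```

```text
[{"offset": [1.0, 6.0, 0], "turn": 0}, {"offset": [0.0, 6.0, 0], "turn": 0}, {"offset": [0.2, 6.0, 0], "turn": 0}, {"offset": [1.0, 5.9, 0], "turn": 0}, {"offset": [1.9, 5.7, 0], "turn": 0}, {"offset": [2.5, 5.4, 0], "turn": 0}, {"offset": [3.3, 5.0, 0], "turn": 0}, {"offset": [3.9, 4.6, 0], "turn": 0}]
cmd [-41.2  44.6] s 48
[{"offset": [1.0, 6.0, 0], "turn": 0}, {"offset": [0.0, 6.0, 0], "turn": 0}, {"offset": [0.2, 6.0, 0], "turn": 0}, {"offset": [1.0, 5.9, 0], "turn": 0}, {"offset": [1.9, 5.7, 0], "turn": 0}, {"offset": [2.5, 5.4, 0], "turn": 0}, {"offset": [3.3, 5.0, 0], "turn": 0}, {"offset": [3.9, 4.6, 0], "turn": 0}, {"offset": [4.6, 3.9, 0], "turn": 0}, {"offset": [5.0, 3.3, 0], "turn": 0}, {"offset": [5.4, 2.6, 0], "turn": 0}, {"offset": [5.7, 1.8, 0], "turn": 0}, {"offset": [5.9, 1.1, 0], "turn": 0}, {"offset": [6.0, 0.2, 0], "turn": 0}, {"offset": [6.0, 0.0, 0], "turn": 0}, {"offset": [6.0, 0.0, 0], "turn": 0}]
cmd [ 3.4 57.5] s 96
```

>>> play_rows --increments '[{"offset":[1,6,0],"turn":0},{"offset":[0,6,0],"turn":0},{"offset":[0.2,6,0],"turn":0},{"offset":[1,5.9,0],"turn":0}]'

```text
time: 6.0
tool_pos: [0.5306, -0.2192, 0.0554]
tool_rot: [[0.963, 0.269, -0.002], [0.269, -0.963, -0.0], [-0.002, -0.001, -1.0]]
ft_force: [-5.5, -1.0, 2.1]
grip_width: 0.006
```

>>> play_rows --increments '[{"offset":[1.9,5.7,0],"turn":0},{"offset":[2.5,5.4,0],"turn":0}]'

```text
time: 6.2
tool_pos: [0.5386, -0.2289, 0.0555]
tool_rot: [[0.963, 0.269, -0.001], [0.269, -0.963, -0.0], [-0.001, 0.0, -1.0]]
ft_force: [-4.1, -2.6, 2.0]
grip_width: 0.007
```

>>> play_rows --increments '[{"offset":[3.3,5,0],"turn":0},{"offset":[3.9,4.6,0],"turn":0}]'

```text
time: 6.4
tool_pos: [0.549, -0.2359, 0.0556]
tool_rot: [[0.963, 0.269, 0.0], [0.269, -0.963, -0.0], [0.0, 0.0, -1.0]]
ft_force: [-3.0, -1.5, 0.7]
grip_width: 0.006
```

```bash
cat >> h.py <<'E'
def tf(o):
    d=np.array(o["tool_pos"])-[.5755,-.182,0]; R=np.array([[.963,.2695],[.2695,-.963]]); f=np.array(o["ft_force"])
    return (R@d[:2]*1000).round(1), d[2].round(4), (R@f[:2]).round(1), f[2].round(1)
def look(n):
    for c in("top","side"):
        d=get_image(c)
        for x in mark_of("collar_mark",c)[:2]:
            p=onz(d,x["uv"],.08)-[.5755,-.182,.08]; print(c,"mark",(p*1000).round(0),"collar mod", (np.degrees(np.arctan2(p[1],p[0]))-191)%360,x["score"])
        q,_=cv2.projectPoints(np.array([[.5755,-.182,.08]]),d["rvec"],d["tvec"],d["mtx"],None);u,v=q.ravel().astype(int)
        z=cv2.resize(d["image"][v-37:v+38,u-50:u+50],None,fx=4,fy=4,interpolation=cv2.INTER_CUBIC)
        (globals().setdefault("zz",[])).append(z)
    cv2.imwrite(f"pics/{n}.png",np.hstack(zz)[:,:,::-1])
    o=robot.get_obs();print(o["time"],tf(o),o["joint_pos"].round(2))
E
python3 -c "
from h import *
look('s1')"
```

```text
top mark [ 14. -42.   0.] collar mod 97.22051929729741 0.63
side mark [ 18. -25.  -0.] collar mod 115.28743843046976 0.73
6.6 (array([-39.8,  44.6]), np.float64(0.0556), array([-1.5,  1.8]), np.float64(-0.9)) [ 0.5   0.56 -0.24  1.81  0.18  0.79 -1.13]
```

View pics/s1.png

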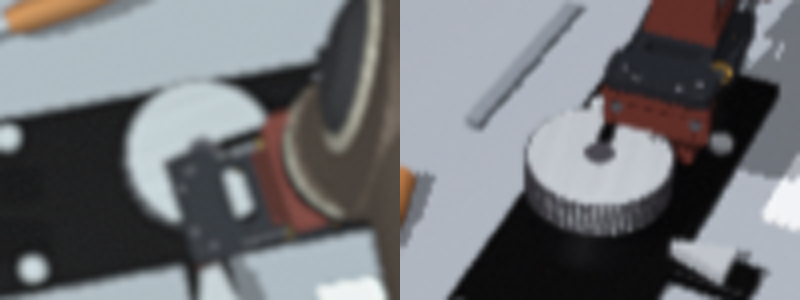

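```bash
python3 -c "
from path import *
rows((-40.5,44.6),46,6,12,43,10,10)"
```

```text
[{"offset": [6.4, 1.0, 0], "turn": 0}, {"offset": [5.2, 3.0, 0], "turn": 0}, {"offset": [5.6, 2.3, 0], "turn": 0}, {"offset": [5.8, 1.4, 0], "turn": 0}, {"offset": [6.0, 0.7, 0], "turn": 0}, {"offset": [6.0, 0.0, 0], "turn": 0}, {"offset": [6.0, 0.0, 0], "turn": 0}, {"offset": [6.0, 0.0, 0], "turn": 0}, {"offset": [6.0, -0.1, 0], "turn": 0}, {"offset": [5.9, -0.7, 0], "turn": 0}, {"offset": [5.8, -1.6, 0], "turn": 0}, {"offset": [5.5, -2.4, 0], "turn": 0}]
cmd [29.7 48.2] s 118
```

>>> play_rows --increments '[{"offset":[6.4,1,0],"turn":0},{"offset":[5.2,3,0],"turn":0}]'

```text
time: 6.8
tool_pos: [0.5606, -0.2371, 0.0558]
tool_rot: [[0.963, 0.269, -0.001], [0.269, -0.963, -0.001], [-0.001, 0.001, -1.0]]
ft_force: [-2.9, -5.9, -0.1]
grip_width: 0.005
```

>>> play_rows --increments '[{"offset":[5.6,2.3,0],"turn":0},{"offset":[5.8,1.4,0],"turn":0},{"offset":[6,0.7,0],"turn":0}]'

```text
time: 7.1
tool_pos: [0.5793, -0.2371, 0.0558]
tool_rot: [[0.963, 0.269, 0.001], [0.269, -0.963, -0.002], [0.0, 0.002, -1.0]]
ft_force: [-0.8, -5.1, -1.4]
grip_width: 0.005
```

>>> play_rows --increments '[{"offset":[6,0,0],"turn":0},{"offset":[6,0,0],"turn":0}]'

```text
time: 7.3
tool_pos: [0.5911, -0.2337, 0.0558]
tool_rot: [[0.963, 0.269, 0.001], [0.269, -0.963, -0.002], [0.001, 0.002, -1.0]]
ft_force: [-1.3, -5.0, -1.5]
grip_width: 0.005
```

```bash
python3 -c "
from h import *
look('s2')"
```

```text
top mark [38. -9.  0.] collar mod 156.12544951814255 0.66
top mark [-18. 641.   0.] collar mod 260.58302509506274 0.16
side mark [56.  0. -0.] collar mod 169.3455683538167 0.7
7.5 (array([ 1.6, 53.9]), np.float64(0.0559), array([-0.,  4.]), np.float64(-2.8)) [ 0.46  0.62 -0.23  1.71  0.18  0.84 -1.15]
```

View pics/s2.png

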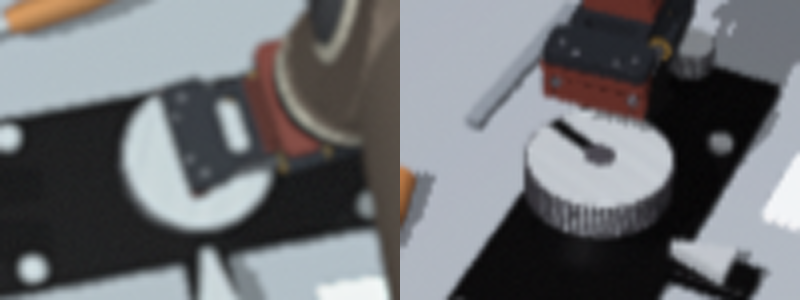

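```bash
cat >> h.py <<'E'
def rect(n,save=True):
    k=4 # px/mm
    out=[]
    for c in("side","top"):
        d=get_image(c)
        xs=np.linspace(.06,-.06,400//1); X,Y=np.meshgrid(-.182+xs,.5755+xs) # columns: +y left, rows: +x up
        P=np.c_[Y.ravel(),X.ravel(),np.full(X.size,.08)]
        q,_=cv2.projectPoints(P,d["rvec"],d["tvec"],d["mtx"],None); q=q.reshape(400,400,2).astype(np.float32)
        out.append(cv2.remap(d["image"],q[...,0],q[...,1],cv2.INTER_CUBIC))
    cv2.imwrite(f"pics/{n}.png",np.hstack(out)[:,:,::-1])
    g=out[0].max(2); a=np.radians(np.arange(0,360,1)); best=[]
    for im in out:
        g=im.max(2).astype(float); s=np.zeros(360)
        for r in range(16,40,2):
            s+=g[np.clip(np.round(199.5-r/.3*np.cos(a)).astype(int),0,399),np.clip(np.round(199.5-r/.3*np.sin(a)).astype(int),0,399)]
        s=np.convolve(np.r_[s[-3:],s,s[:3]],np.ones(7)/7,"valid")/12
        i=s.argmin(); print("slot",i,"collar deg mod",(i-191)%360,"dark",s[i].round(0),"median",np.median(s))
    o=robot.get_obs();print(o["time"],tf(o),o["joint_pos"].round(2))
E
python3 -c "
from h import *
rect('r2')
from path import *
rows((2,53),86,6,16,42.5,10,9)"
```

```text
slot 354 collar deg mod 163 dark 28.0 median 203.90476190476193
slot 352 collar deg mod 161 dark 68.0 median 150.41666666666666
7.6 (array([ 1.6, 53.9]), np.float64(0.0559), array([0.4, 6. ]), np.float64(-2.4)) [ 0.46  0.62 -0.23  1.71  0.18  0.84 -1.15]
[{"offset": [4.2, -1.5, 0], "turn": 0}, {"offset": [6.0, -0.1, 0], "turn": 0}, {"offset": [6.0, -0.7, 0], "turn": 0}, {"offset": [5.8, -1.6, 0], "turn": 0}, {"offset": [5.5, -2.3, 0], "turn": 0}, {"offset": [5.1, -3.1, 0], "turn": 0}, {"offset": [4.6, -3.9, 0], "turn": 0}, {"offset": [4.1, -4.4, 0], "turn": 0}, {"offset": [3.4, -4.9, 0], "turn": 0}, {"offset": [2.6, -5.4, 0], "turn": 0}, {"offset": [1.9, -5.7, 0], "turn": 0}, {"offset": [1.1, -5.9, 0], "turn": 0}, {"offset": [0.2, -6.0, 0], "turn": 0}, {"offset": [-0.0, -6.0, 0], "turn": 0}, {"offset": [-0.0, -6.0, 0], "turn": 0}, {"offset": [-0.0, -6.0, 0], "turn": 0}]
cmd [ 52.5 -10.5] s 182
```

View pics/r2.png

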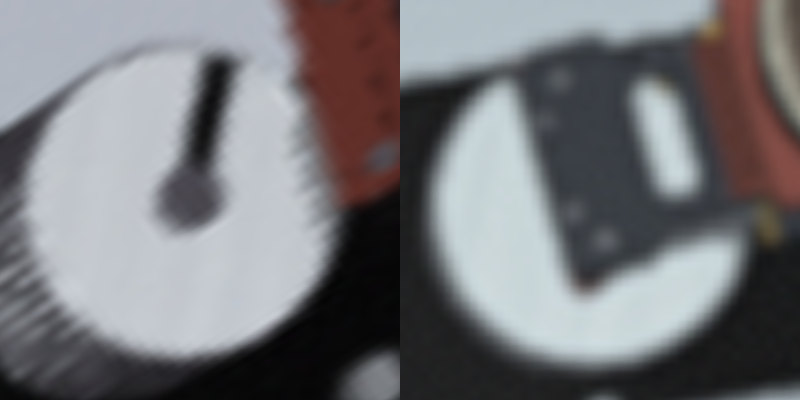

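>>> play_rows --increments '[{"offset":[4.2,-1.2,0],"turn":0},{"offset":[6,-0.1,0],"turn":0},{"offset":[6,-0.7,0],"turn":0},{"offset":[5.8,-1.6,0],"turn":0}]'

```text
time: 8.0
tool_pos: [0.6117, -0.2251, 0.0559]
tool_rot: [[0.963, 0.269, 0.002], [0.269, -0.963, -0.003], [0.002, 0.003, -1.0]]
ft_force: [1.7, -7.3, -1.9]
grip_width: 0.007
```

>>> play_rows --increments '[{"offset":[5.5,-2.4,0],"turn":0},{"offset":[5.1,-3.2,0],"turn":0},{"offset":[4.6,-3.9,0],"turn":0},{"offset":[4.1,-4.4,0],"turn":0}]'

```text
time: 8.4
tool_pos: [0.6281, -0.2057, 0.0561]
tool_rot: [[0.963, 0.269, 0.005], [0.269, -0.963, -0.002], [0.005, 0.003, -1.0]]
ft_force: [6.0, -5.2, -3.9]
grip_width: 0.006
```

>>> play_rows --increments '[{"offset":[3.4,-4.9,0],"turn":0},{"offset":[2.6,-5.4,0],"turn":0},{"offset":[1.9,-5.7,0],"turn":0},{"offset":[1.1,-5.9,0],"turn":0}]'

```text
time: 8.8
tool_pos: [0.632, -0.1798, 0.0563]
tool_rot: [[0.963, 0.27, 0.007], [0.27, -0.963, 0.0], [0.007, 0.002, -1.0]]
ft_force: [7.4, -1.0, -4.4]
grip_width: 0.008
```

```bash
python3 -c "
from h import *
rect('r3')"
```

```text
slot 112 collar deg mod 281 dark 16.0 median 199.21428571428572
slot 120 collar deg mod 289 dark 62.0 median 205.63095238095238
8.9 (array([55.3, 11.5]), np.float64(0.0563), array([7.9, 1.3]), np.float64(-4.0)) [ 0.36  0.64 -0.23  1.65  0.18  0.86 -1.24]
```

View pics/r3.png

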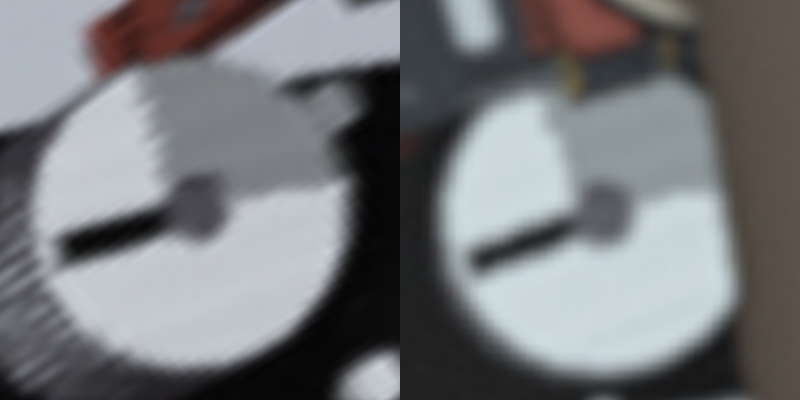

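```bash
python3 -c "
from path import *
rows((52.3,13.6),158,6.5,16,42.5,10,9)"
```

```text
[{"offset": [0.2, -6.6, 0], "turn": 0}, {"offset": [0.0, -6.5, 0], "turn": 0}, {"offset": [0.0, -6.5, 0], "turn": 0}, {"offset": [-0.1, -6.5, 0], "turn": 0}, {"offset": [-1.1, -6.4, 0], "turn": 0}, {"offset": [-2.0, -6.2, 0], "turn": 0}, {"offset": [-2.9, -5.8, 0], "turn": 0}, {"offset": [-3.7, -5.3, 0], "turn": 0}, {"offset": [-4.5, -4.6, 0], "turn": 0}, {"offset": [-5.2, -4.0, 0], "turn": 0}, {"offset": [-5.7, -3.0, 0], "turn": 0}, {"offset": [-6.2, -2.2, 0], "turn": 0}, {"offset": [-6.3, -1.2, 0], "turn": 0}, {"offset": [-6.5, -0.3, 0], "turn": 0}, {"offset": [-6.5, 0.0, 0], "turn": 0}, {"offset": [-6.5, 0.0, 0], "turn": 0}]
cmd [ -4.7 -51.5] s 262.0
```

>>> play_rows --increments '[{"offset":[0.2,-6.6,0],"turn":0},{"offset":[0,-6.5,0],"turn":0},{"offset":[0,-6.5,0],"turn":0},{"offset":[0,-6.5,0],"turn":0},{"offset":[-1.2,-6.4,0],"turn":0},{"offset":[-2,-6.2,0],"turn":0}]'

```text
time: 9.5
tool_pos: [0.6182, -0.1415, 0.0563]
tool_rot: [[0.962, 0.272, 0.006], [0.272, -0.962, 0.002], [0.007, -0.001, -1.0]]
ft_force: [6.0, 2.8, -3.6]
grip_width: 0.004
```

>>> play_rows --increments '[{"offset":[-2.9,-5.8,0],"turn":0},{"offset":[-3.7,-5.3,0],"turn":0},{"offset":[-4.5,-4.6,0],"turn":0},{"offset":[-5.2,-4,0],"turn":0}]'

```text
time: 9.9
tool_pos: [0.596, -0.1264, 0.0562]
tool_rot: [[0.962, 0.272, 0.004], [0.272, -0.962, 0.003], [0.005, -0.002, -1.0]]
ft_force: [3.8, 4.6, -2.6]
grip_width: 0.007
```

```bash
python3 -c "
from h import *
rect('r4')"
```

```text
slot 202 collar deg mod 11 dark 36.0 median 132.04761904761904
slot 92 collar deg mod 261 dark 87.0 median 93.32142857142857
10.0 (array([ 33.7, -48.2]), np.float64(0.056), array([ 3.7, -5.3]), np.float64(-0.8)) [ 0.31  0.58 -0.24  1.78  0.18  0.8  -1.32]
```

View pics/r4.png

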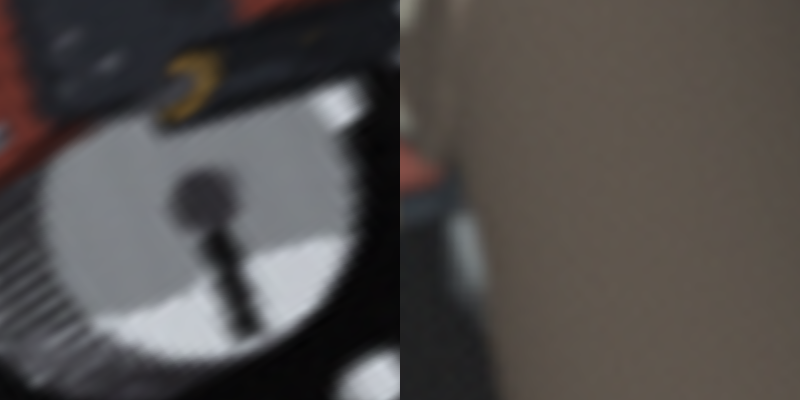

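>>> play_rows --increments '[{"offset":[-5.7,-3,0],"turn":0},{"offset":[-6.2,-2.2,0],"turn":0},{"offset":[-6.3,-1.2,0],"turn":0},{"offset":[-6.5,-0.3,0],"turn":0},{"offset":[-6.5,0,0],"turn":0},{"offset":[-6.5,0,0],"turn":0}]'

```text
time: 10.6
tool_pos: [0.5563, -0.131, 0.0558]
tool_rot: [[0.962, 0.272, 0.001], [0.272, -0.962, 0.003], [0.002, -0.002, -1.0]]
ft_force: [0.6, 5.8, -0.6]
grip_width: 0.003
```

```bash
python3 -c "
from h import *
rect('r5')
from path import *
rows((-4.7,-51.5),262,6.5,16,42.5,10,9)"
```

```text
slot 284 collar deg mod 93 dark 23.0 median 55.41071428571429
slot 114 collar deg mod 283 dark 86.0 median 89.35714285714285
10.7 (array([ -5.6, -54.1]), np.float64(0.0557), array([ 0.7, -5.3]), np.float64(0.4)) [ 0.34  0.53 -0.25  1.87  0.18  0.76 -1.3 ]
[{"offset": [-6.5, 0.0, 0], "turn": 0}, {"offset": [-6.5, 0.7, 0], "turn": 0}, {"offset": [-6.3, 1.7, 0], "turn": 0}, {"offset": [-5.9, 2.6, 0], "turn": 0}, {"offset": [-5.5, 3.4, 0], "turn": 0}, {"offset": [-4.9, 4.3, 0], "turn": 0}, {"offset": [-4.2, 5.0, 0], "turn": 0}, {"offset": [-3.4, 5.5, 0], "turn": 0}, {"offset": [-2.5, 6.0, 0], "turn": 0}, {"offset": [-1.5, 6.3, 0], "turn": 0}, {"offset": [-0.6, 6.5, 0], "turn": 0}, {"offset": [0.0, 6.5, 0], "turn": 0}, {"offset": [0.0, 6.5, 0], "turn": 0}, {"offset": [0.0, 6.5, 0], "turn": 0}, {"offset": [0.7, 6.4, 0], "turn": 0}, {"offset": [1.6, 6.3, 0], "turn": 0}]
cmd [-50.2  22.7] s 366.0
```

View pics/r5.png

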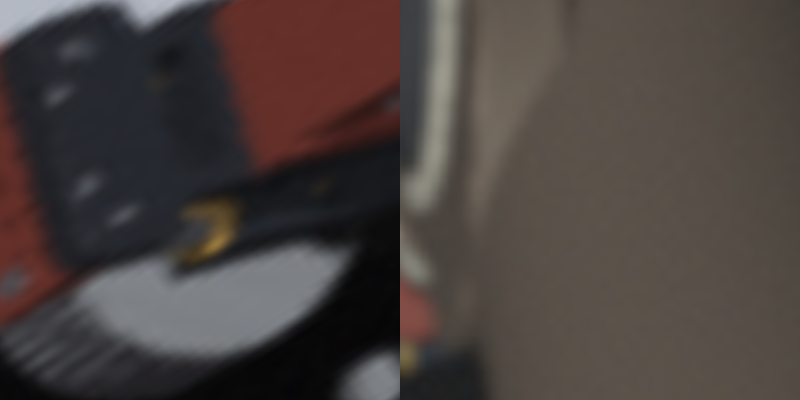

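>>> play_rows --increments '[{"offset":[-6.5,0,0],"turn":0},{"offset":[-6.5,0.7,0],"turn":0},{"offset":[-6.3,1.7,0],"turn":0},{"offset":[-5.9,2.6,0],"turn":0},{"offset":[-5.5,3.4,0],"turn":0},{"offset":[-4.9,4.3,0],"turn":0}]'

```text
time: 11.3
tool_pos: [0.5242, -0.1534, 0.0555]
tool_rot: [[0.962, 0.271, -0.002], [0.271, -0.962, 0.002], [-0.001, -0.002, -1.0]]
ft_force: [-4.5, 3.7, 2.8]
grip_width: 0.003
```

>>> play_rows --increments '[{"offset":[-4.2,5,0],"turn":0},{"offset":[-3.4,5.5,0],"turn":0},{"offset":[-2.5,6,0],"turn":0},{"offset":[-1.5,6.3,0],"turn":0},{"offset":[-0.6,6.5,0],"turn":0}]'

```text
time: 11.8
tool_pos: [0.5193, -0.1865, 0.0553]
tool_rot: [[0.963, 0.27, -0.004], [0.27, -0.963, 0.001], [-0.003, -0.002, -1.0]]
ft_force: [-6.4, -0.2, 4.3]
grip_width: 0.01
```

```bash
python3 -c "
from h import *
rect('r6')"
```

```text
slot 357 collar deg mod 166 dark 29.0 median 104.11309523809521
slot 357 collar deg mod 166 dark 50.0 median 118.86904761904762
11.9 (array([-55.5,  -9.6]), np.float64(0.0554), array([-5., -0.]), np.float64(2.5)) [ 0.44  0.51 -0.24  1.91  0.17  0.74 -1.2 ]
```

View pics/r6.png

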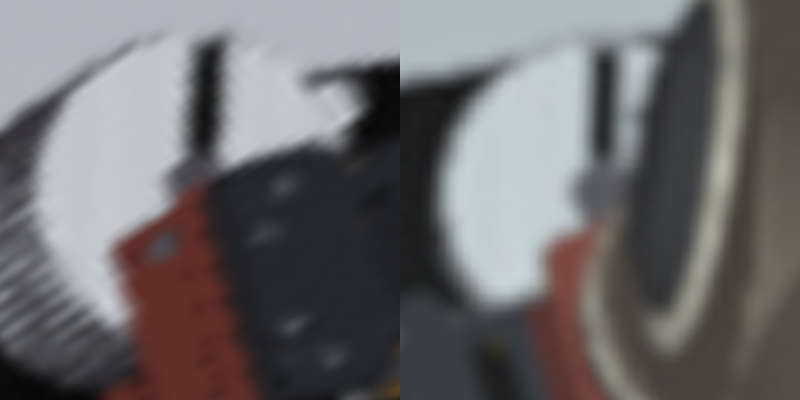

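>>> play_rows --increments '[{"offset":[0,6.5,0],"turn":0},{"offset":[0,6.5,0],"turn":0},{"offset":[0,6.5,0],"turn":0},{"offset":[0.7,6.4,0],"turn":0},{"offset":[1.6,6.3,0],"turn":0}]'

```text
time: 12.4
tool_pos: [0.5302, -0.2178, 0.0553]
tool_rot: [[0.963, 0.269, -0.004], [0.269, -0.963, 0.0], [-0.003, -0.001, -1.0]]
ft_force: [-5.4, -2.1, 2.3]
grip_width: 0.001
```

```bash
python3 -c "
from h import *
rect('r7')
from path import *
rows((-50.2,22.7),366,6.5,12,42.5,10,9)"
```

```text
slot 35 collar deg mod 204 dark 41.0 median 201.37499999999997
slot 38 collar deg mod 207 dark 52.0 median 170.25595238095235
12.5 (array([-53. ,  23.4]), np.float64(0.0554), array([-4.3,  1.2]), np.float64(1.6)) [ 0.48  0.53 -0.24  1.86  0.17  0.77 -1.15]
[{"offset": [2.5, 6.0, 0], "turn": 0}, {"offset": [3.5, 5.5, 0], "turn": 0}, {"offset": [4.2, 4.9, 0], "turn": 0}, {"offset": [4.9, 4.2, 0], "turn": 0}, {"offset": [5.6, 3.4, 0], "turn": 0}, {"offset": [5.9, 2.6, 0], "turn": 0}, {"offset": [6.3, 1.6, 0], "turn": 0}, {"offset": [6.5, 0.6, 0], "turn": 0}, {"offset": [6.5, -0.0, 0], "turn": 0}, {"offset": [6.5, -0.0, 0], "turn": 0}, {"offset": [6.5, -0.0, 0], "turn": 0}, {"offset": [6.5, -0.3, 0], "turn": 0}]
cmd [15.2 51.2] s 444.0
```

View pics/r7.png

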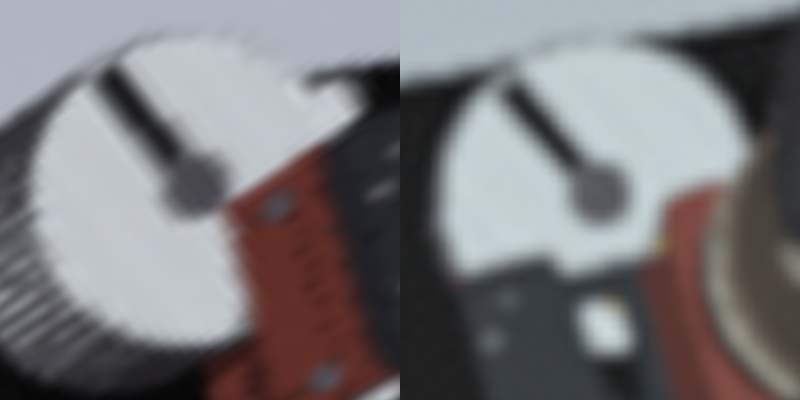

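Slot about 36°, collar ≈ 565°. Continue.

>>> play_rows --increments '[{"offset":[2.5,6,0],"turn":0},{"offset":[3.5,5.5,0],"turn":0},{"offset":[4.2,4.9,0],"turn":0},{"offset":[4.9,4.2,0],"turn":0},{"offset":[5.6,3.4,0],"turn":0},{"offset":[5.9,2.6,0],"turn":0},{"offset":[6.3,1.6,0],"turn":0},{"offset":[6.5,0.6,0],"turn":0}]'

```text
time: 13.3
tool_pos: [0.5775, -0.237, 0.0556]
tool_rot: [[0.963, 0.268, -0.0], [0.268, -0.963, -0.002], [-0.001, 0.002, -1.0]]
ft_force: [-0.6, -6.2, -1.0]
grip_width: 0.003
```

```bash
python3 -c "
from h import *
rect('r8')
from path import *
rows((-10.8,51.5),418,6.5,12,42.5,10,9)"
```

```text
slot 109 collar deg mod 278 dark 17.0 median 203.26190476190473
slot 118 collar deg mod 287 dark 54.0 median 114.99404761904762
13.4 (array([-11.7,  53.3]), np.float64(0.0557), array([0.1, 5. ]), np.float64(-2.0)) [ 0.47  0.6  -0.23  1.74  0.18  0.82 -1.14]
[{"offset": [6.5, 0.0, 0], "turn": 0}, {"offset": [6.5, 0.0, 0], "turn": 0}, {"offset": [6.5, 0.0, 0], "turn": 0}, {"offset": [6.5, -0.3, 0], "turn": 0}, {"offset": [6.4, -1.3, 0], "turn": 0}, {"offset": [6.1, -2.2, 0], "turn": 0}, {"offset": [5.6, -3.2, 0], "turn": 0}, {"offset": [5.2, -4.0, 0], "turn": 0}, {"offset": [4.5, -4.7, 0], "turn": 0}, {"offset": [3.7, -5.3, 0], "turn": 0}, {"offset": [2.8, -5.8, 0], "turn": 0}, {"offset": [1.9, -6.2, 0], "turn": 0}]
cmd [51.4 18.5] s 496.0
```

View pics/r8.png

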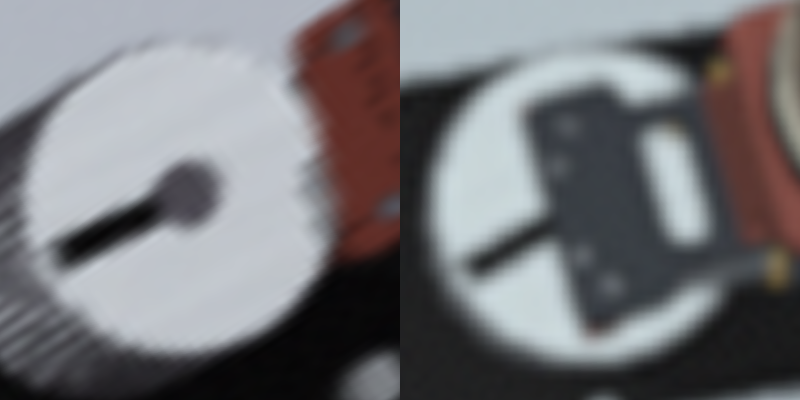

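>>> play_rows --increments '[{"offset":[6.5,0,0],"turn":0},{"offset":[6.5,0,0],"turn":0},{"offset":[6.5,0,0],"turn":0},{"offset":[6.5,-0.4,0],"turn":0},{"offset":[6.4,-1.3,0],"turn":0},{"offset":[6.1,-2.2,0],"turn":0},{"offset":[0,0,0],"turn":0}]'

```text
time: 14.1
tool_pos: [0.6155, -0.2221, 0.0558]
tool_rot: [[0.963, 0.269, 0.003], [0.269, -0.963, -0.002], [0.002, 0.003, -1.0]]
ft_force: [3.8, -6.4, -4.9]
grip_width: 0.003
```

```bash
python3 -c "
from h import *
rect('r9')"
```

```text
slot 171 collar deg mod 340 dark 34.0 median 203.48214285714283
slot 175 collar deg mod 344 dark 55.0 median 178.60714285714283
14.2 (array([27.4, 49.7]), np.float64(0.0558), array([2. , 6.8]), np.float64(-4.6)) [ 0.43  0.64 -0.22  1.66  0.18  0.86 -1.17]
```

View pics/r9.png

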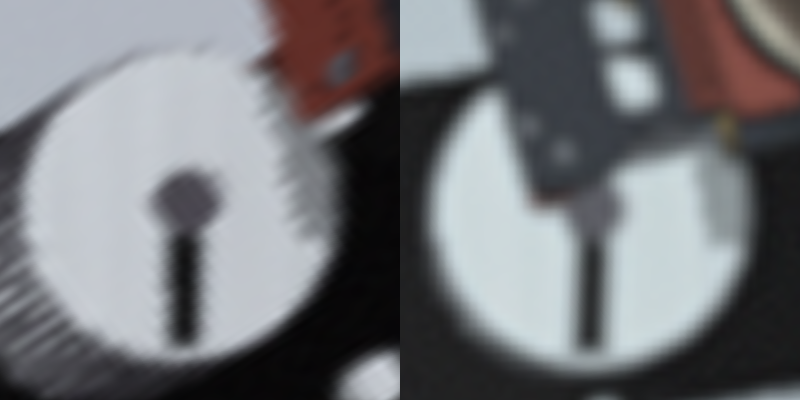

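>>> play_rows --increments '[{"offset":[5.6,-3.2,0],"turn":0},{"offset":[2.6,-1.9,0],"turn":0},{"offset":[0,0,0],"turn":0},{"offset":[2,2.2,0],"turn":0},{"offset":[3,4,0],"turn":0},{"offset":[5,7,0],"turn":0},{"offset":[7,9,0],"turn":0},{"offset":[0,0,-30],"turn":0}]'

```text
time: 15.0
tool_pos: [0.6409, -0.2301, 0.0818]
tool_rot: [[0.963, 0.269, -0.006], [0.269, -0.963, 0.002], [-0.006, -0.004, -1.0]]
ft_force: [0.7, -0.6, -0.0]
grip_width: 0.007
```

>>> play_rows --increments '[{"offset":[0,0,-40],"turn":0},{"offset":[0,0,-40],"turn":0},{"offset":[0,0,-40],"turn":0},{"offset":[-20,40,0],"turn":0},{"offset":[-20,40,0],"turn":0},{"offset":[-20,40,0],"turn":0},{"offset":[-20,40,0],"turn":0},{"offset":[0,0,0],"turn":0}]'

```text
time: 15.8
tool_pos: [0.6047, -0.4146, 0.205]
tool_rot: [[0.966, 0.26, -0.002], [0.26, -0.966, -0.004], [-0.003, 0.003, -1.0]]
ft_force: [0.6, -0.5, 0.0]
grip_width: 0.009
```

```bash
python3 -c "
from h import *
rect('r10')
for c in('top','side'): cv2.imwrite(f'pics/{c}10.png',get_image(c)['image'][:,:,::-1])
d=get_image('top')
for t,z in(('adjuster_top',.056),('frosted',0),('lozenge',0),('nail_set',0),('came',0),('nail_pot',0),('fid',0)):
    print(t,[(np.round(onz(d,x['uv'],z),4),x['score']) for x in mark_of(t,'top')[:2]])
"
```

```text
slot 196 collar deg mod 5 dark 36.0 median 199.5535714285714
slot 198 collar deg mod 7 dark 48.0 median 198.14880952380952
15.9 (array([-29.3, 225.4]), np.float64(0.2052), array([ 0.7, -1. ]), np.float64(0.2)) [ 0.65  0.62 -0.2   1.3   0.12  1.23 -0.86]
adjuster_top [(array([ 0.606 , -0.3584,  0.056 ]), 0.61)]
frosted [(array([ 0.4694, -0.3056,  0.    ]), 0.78)]
lozenge [(array([ 0.4524, -0.1311,  0.    ]), 0.85)]
nail_set [(array([ 0.6744, -0.0759,  0.    ]), 0.64)]
came [(array([ 0.7174, -0.3016,  0.    ]), 0.78), (array([ 0.4374, -0.5082,  0.    ]), 0.53)]
nail_pot [(array([0.573 , 0.4904, 0.    ]), 0.92), (array([ 0.6233, -0.3666,  0.    ]), 0.3)]
fid [(array([ 0.4374, -0.5077,  0.    ]), 0.57)]
```

View pics/r10.png

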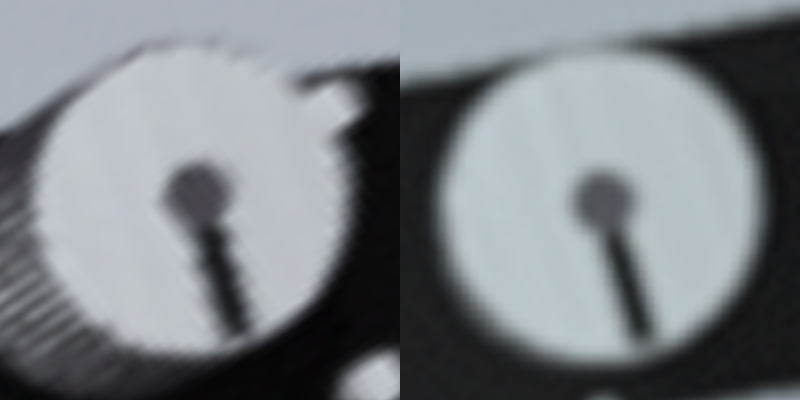

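View pics/top10.png

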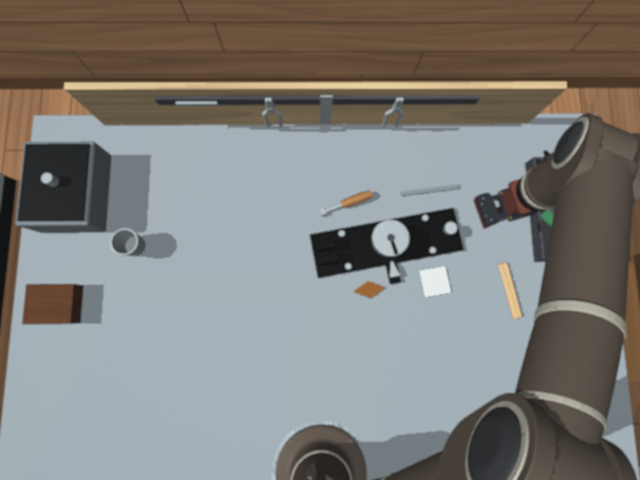

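```bash
python3 -c "
from h import *
print(robot.get_obs()['qvel'].round(4)); print(robot.close_job())"
```

```text
[ 0.0032  0.0016  0.0031 -0.0016 -0.0001  0.0001  0.0014]
the job is handed in; nothing more can be done
None
```

I turned the collar counterclockwise with the closed fingertips pressed on its rim. The slot passed the pointer once and now sits at the pointer for the second time. The job is handed in, at about 16 s of the 67 s allowed.

- **Slot position:** the final pictures put the slot at 196–197°, and the pointer at about 191°. That is about 6° past, against the 20° allowed. From the pictures I estimate the collar joint at about 12.67 rad.
- **Turn count:** I followed the slot in the side camera all the way round. It was hidden behind the gripper in one picture, at about 420° in total, and reappeared where I expected it.
- **Forces:** the highest readings, taken at the end of each move, were about 8 N sideways.
- **Other things:** the loose things came out within about 11 mm of where they were first measured, and look the same in the before and after pictures. I took those differences as detection noise.
- **Adjuster:** the network's two readings of its position differ by 13 mm, which I put down to a misreading, because the adjuster cannot shift and the arm stayed clear of it. I did not measure its angle.
- **Arm:** it was clear of everything and nearly at rest, about 0.2 m above the table, when I handed in.

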